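# Start the winder with the red-wood watch

### The job

One of the three watch winders holds the red-wood watch. With the fingertips, gently push that winder's open lid fully shut, then press its green switch all the way in, and draw back. Leave its speed dial, the other two winders and the small things on the counter untouched, and do not shove or lift the winder.

Things in the scene. Friction and masses are not known exactly. Their poses are not given: they have to be found in the camera images.
- winder_red: winder to start, dark wood, red-wood watch inside; 190 deep x 130 wide x 100 mm high, about 1.6 kg, loose on rubber feet. Origin on the counter under it; x runs from the control deck (front) to the lid hinge (back), z up. Deck: x -100 to -30 mm, 95 mm high, green switch at (-68, 32), grey dial at (-68, -32). Watch well: x -30 to 90, rim 100 mm high, under the lid
- lid_red (a joint): glazed lid of winder_red, a flat panel 120 long x 130 wide x 10 mm thick, hinged at the back of the winder; 0 = shut (lying on the rim, top face 110 mm above the counter), grows as it opens upward (rad); stands 0.5 to 0.9 open at the start. Its stiff hinge keeps it where it is left; about 1 N at the front edge swings it shut
- lid_red_edge (a point): on the top face of lid_red, middle of its wooden front rail, 112 mm from the hinge line and 8 mm from the front edge (a 6 mm brass lip, 30 mm wide, projects there); moves with the lid
- switch_red_top (a point): centre of the top face of winder_red's green round push switch, 20 mm across, standing 9 mm above the deck when out (104 mm above the counter); moves down with it. Steel bezel 29 mm across, 3 mm high
- switch_red (a joint): travel of winder_red's green latching switch, pressed straight down: 0 = out (off), 0.005 m = fully in (on). Takes about 3 N and stays in where it is left
- lid_red_hinge (a point): middle of the hinge line of lid_red (at its back, 90 mm behind the winder's origin, 100 mm above the counter, level with the lid's underside); the hinge axis is the winder's y axis
- dial_red: leave alone: grey speed dial of winder_red, 19 mm across, 12 mm high on the deck, 64 mm to the side of the switch; origin on its axis at deck height
- winder_pale: leave alone: winder, dark wood, pale-wood watch inside; 190 deep x 130 wide x 100 mm high, about 1.6 kg, loose on rubber feet. Origin on the counter under it; x runs from the control deck (front) to the lid hinge (back), z up. Deck: x -100 to -30 mm, 95 mm high, green switch at (-68, 32), grey dial at (-68, -32). Watch well: x -30 to 90, rim 100 mm high, under the lid
- lid_pale (a joint): glazed lid of winder_pale, a flat panel 120 long x 130 wide x 10 mm thick, hinged at the back of the winder; 0 = shut (lying on the rim, top face 110 mm above the counter), grows as it opens upward (rad); 0 to 0.9 at the start
- lid_pale_edge (a point): on the top face of lid_pale, middle of its wooden front rail, 112 mm from the hinge line and 8 mm from the front edge (a 6 mm brass lip, 30 mm wide, projects there); moves with the lid
- switch_pale_top (a point): centre of the top face of winder_pale's green round push switch, 20 mm across, standing 9 mm above the deck when out (104 mm above the counter); moves down with it. Steel bezel 29 mm across, 3 mm high
- winder_black: leave alone: winder, dark wood, black-wood watch inside; 190 deep x 130 wide x 100 mm high, about 1.6 kg, loose on rubber feet. Origin on the counter under it; x runs from the control deck (front) to the lid hinge (back), z up. Deck: x -100 to -30 mm, 95 mm high, green switch at (-68, 32), grey dial at (-68, -32). Watch well: x -30 to 90, rim 100 mm high, under the lid
- lid_black (a joint): glazed lid of winder_black, a flat panel 120 long x 130 wide x 10 mm thick, hinged at the back of the winder; 0 = shut (lying on the rim, top face 110 mm above the counter), grows as it opens upward (rad); 0 to 0.9 at the start
- lid_black_edge (a point): on the top face of lid_black, middle of its wooden front rail, 112 mm from the hinge line and 8 mm from the front edge (a 6 mm brass lip, 30 mm wide, projects there); moves with the lid
- switch_black_top (a point): centre of the top face of winder_black's green round push switch, 20 mm across, standing 9 mm above the deck when out (104 mm above the counter); moves down with it. Steel bezel 29 mm across, 3 mm high
- loupe: leave alone: black watchmaker's loupe, 38 mm across, 38 mm high, standing loose in front of winder_red; origin under its centre
- oil: leave alone: small amber oil bottle, 26 mm across, 58 mm high, standing loose in front of winder_pale; origin under its centre
- puck: leave alone: loose wooden watch case with steel back, 48 mm across, 15 mm high, lying in front of winder_black; origin under its centre
There are look-alikes about, which are no part of the job. What is shaped like the winder_red but blue or pink is not meant.

How it is judged:
On the way, in this order (a step that is already met when the one before it is completed fails the run):
1. the red-wood watch's lid is pushed shut (value of joint lid_red below 0.04 rad), for 0.2 s.
2. its green switch is pressed in (value of joint lid_red below 0.04 rad and value of joint switch_red above 0.004 m), for 0.2 s.
At the end, for the whole second after the job is handed in: The lid over the red-wood watch is shut (under 0.04 rad), its green switch is in (over 4 of 5 mm), its winder stands within 20 mm of where it was, at rest, and the other winders, their lids and the small things are within 10 mm (the other switches within 3 mm) of where they were (all of step 2 and distance of winder_red from where it was at the start of the episode below 0.02 m and linear speed of winder_red below 0.05 m/s and distance of each of winder_pale, lid_pale_edge, winder_black, lid_black_edge, loupe, oil, puck from where it was at the start of the episode below 0.01 m and distance of each of switch_pale_top, switch_black_top from where it was at the start of the episode below 0.003 m); the robot touches nothing.
It fails at once if the switch is pressed while the lid is still open (value of joint switch_red above 0.0025 m and value of joint lid_red above 0.06 rad).
It fails at once if the winder is pushed harder than 40 N (contact force between any of the fingers, the arm and winder_red above 40 N).
It fails at once if the winder is shoved out of place or lifted, or its lid opened wider (value of joint lid_red above 1 rad or distance of winder_red from where it was at the start of the episode above 0.02 m or height (world z) of winder_red above 0.006 m or angle between winder_red's own z axis and vertical above 0.06 rad).
It fails at once if the speed dial or another winder is touched (contact force between any of the fingers, the arm and dial_red above 0.5 N or contact force between any of the fingers, the arm and winder_pale above 0.5 N or contact force between any of the fingers, the arm and winder_black above 0.5 N).
It fails at once if a small thing on the counter is touched or moved (contact force between any of the fingers, the arm and loupe above 0.5 N or contact force between any of the fingers, the arm and oil above 0.5 N or contact force between any of the fingers, the arm and puck above 0.5 N or distance of any of loupe, oil, puck from where it was at the start of the episode above 0.01 m).
It also fails if it takes over 42 s, if anything falls off the work surface, if the arm or the gripper's body presses on something with over 40 N, if the wrist force passes 120 N, or if a joint passes its speed limit or range.

### The arm

A 6-joint arm with a two-finger parallel gripper is mounted at the origin on the work surface. World frame = base frame: x ahead of the robot, y to its left, z up, the work surface at z = 0. Lengths are in m, angles in rad, forces in N, time in s.
With the tool pointing down it reaches from about 0.275 to 0.825 m from the base axis. Payload 4.9 kg.
Tool frame: the origin (TCP) lies midway between the tips of the shut fingers; the grasp point (between the pads) lies arm.pinch_z behind it (arm.pinch_z is the distance from the TCP to the grasp point, in m); z points along the fingers, y is the line along which they close (so a half turn about z gives the same grasp; the last joint's range is limited). The gripper opens to 85 mm and grips with 20 to 120 N. Pads are 22 mm wide; open, the fingers measure 114 mm over their backs; the gripper's body (76 mm by 85 mm) begins 54 mm behind the grasp point. The pads swing forward as they close: fully open they stand 13 mm farther back than shut.
Start: joints at [-1.385, 0.326, -0.193, 1.052, 0, 1.437], TCP at [0.173, -0.522, 0.231] pointing down, gripper open.
Joint ranges: [-2.65, 2.65], [-0.97, 1.79], [-1.3, 1.35], [-1.93, 2.1], [-1.47, 1.37], [-3.14, 3.14]. Speed limits (rad/s): [2.57, 2.57, 3.14, 3.14, 3.14, 3.14].

### API

Orientations are given as a 3x3 rotation matrix whose columns are the frame's x, y, z axes.
In Python, from station import arm, snapshot gives the robot as it stands. The module is installed in compiled form; this text tells all that it offers.
- The arm moves only by the tool send_rows, never from a script. Its argument "motion" is a list that holds one entry, the list of rows, each a list of 4 numbers: the shift along the tool's x, y, z in m, then the turn about the tool's z in rad. A call has 1 to 12 rows; each row shifts and turns the commanded pose from where the row before left it, along the tool's axes as they then stand; what a row does not reach is not made up. A row lasts 1/8 s, in which the tool goes at most 62.5 mm and 10.7 degrees, less where a joint would pass 70% of its speed; a pose out of reach is approached as far as the arm can. A call is refused whole if a number of a shift passes 0.0625 or a number of a turn 0.188, either way. A call with a gripper value outside its range is refused whole. "hand" is the gripper command: -1 is shut, 1 is fully open, values between are in proportion, set as the call begins (left out, the last holds). The fingers move at their own pace and stop on an object; "force" is the grip in N (left out, the last holds). Time passes only in rows, so rows that do not move let the fingers close. It gives the time, the measured TCP pose, the force, the opening and the grip force at its end, in the units of the state.
- arm.read_state(): the state, without advancing time (a new reading comes with each control period).
- snapshot(name): name is "scene" or "top"; returns a dict with "frame" (400x640x3 uint8, red, green, blue), "K" (3x3 intrinsics, pixels), "dist_coeffs" ([k1, k2, p1, p2, k3] as OpenCV has them; the pictures are not rectified), "R" (3x3) and "t" (3): a world point X has camera coordinates R X + t. Camera axes: x right, y down, z forward; pixel columns grow to the right and rows downward; lengths in m; the calibration is good to about 2 mm. A picture is of the moment at which its call begins. There is no depth.
- arm.hand_in(): hands the job in; it is judged then, once.
The state is a dict: "time_s": time; "q": joint angles; "dq": joint speeds; "tau": joint torques, N m; "ee_pos": TCP position; "eef_rot": TCP orientation; "wrist_force": force on the tool from outside, world axes, zero at the start; "wrist_torque": the same for the moment, N m; "finger_gap": finger opening in m; "grasp_force": force on a finger pad.
Only numpy, scipy, OpenCV 4.12 (cv2) and the standard library are available. Lean on these libraries where they do the work, as an engineer would, in place of code of your own. Each camera call takes 0.05 s, during which the arm holds its last target. There are 200 camera calls.

## Working session

There is one attempt and no reset: what is moved stays moved. The work goes in short steps, Python scripts to look and compute and a tool call to move; the robot and the scene stay as the last step left them, time stands still between calls to the robot, and variables do not carry over. Pictures are saved under pics/ and viewed, at most 10 in all, crops included, and the job is handed in when it is done.

Besides the shell and the picture viewer there is one more tool, called after "Emit:" in YAML: its name, and indented under it one key for each argument. send_rows: Moves the arm, as the interface text tells. Its arguments: {"type":"object","properties":{"motion":{"type":"array"},"hand":{"type":"number"},"force":{"type":"number"}},"required":["motion"]}

```bash
mkdir -p pics
cat > h.py <<'E'
import numpy as np, cv2, pickle
from station import arm, snapshot
def snap(n,f):
    s=snapshot(n); cv2.imwrite(f'pics/{f}.png',s['frame'][:,:,::-1]); pickle.dump(s,open(f'pics/{f}.pkl','wb')); return s
def load(f): return pickle.load(open(f'pics/{f}.pkl','rb'))
def proj(s,X):
    return cv2.projectPoints(np.array(X,float).reshape(-1,3),cv2.Rodrigues(np.array(s['R'],float))[0],np.array(s['t'],float),np.array(s['K'],float),np.array(s['dist_coeffs'],float))[0].reshape(-1,2)
def ray(s,px,z):
    u=cv2.undistortPoints(np.array(px,float).reshape(-1,1,2),np.array(s['K'],float),np.array(s['dist_coeffs'],float)).reshape(-1,2)
    R=np.array(s['R']);c=-R.T@np.array(s['t']); d=np.c_[u,np.ones(len(u))]@R
    return c+d*((z-c[2])/d[:,2])[:,None]
E
python3 - <<'E'
from h import *
a=snap('scene','s0');b=snap('top','t0')
cv2.imwrite('pics/both.png',cv2.resize(np.vstack([a['frame'],b['frame']])[:,:,::-1],(480,600)))
st=arm.read_state();print(st['ee_pos'],st['eef_rot'],st['finger_gap'],arm.pinch_z)
E
```

```text
[ 0.17281665 -0.52160282  0.23059817] [[ 9.49295557e-01  3.14384899e-01 -2.84226029e-04]
 [ 3.14384965e-01 -9.49294411e-01  1.48855197e-03]
 [ 1.98164079e-04 -1.50243216e-03 -9.99998852e-01]] 0.08505637943297055 0.0187
```

View pics/s0.png

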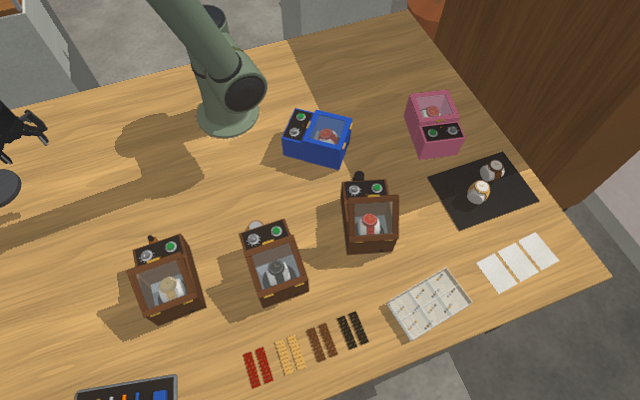

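View pics/t0.png

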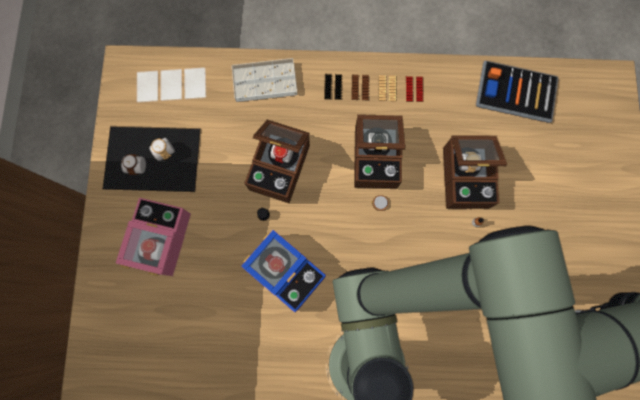

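Candidates holding a red watch:
- The dark-wood winder: scene (370,220), top (278,160).
- The blue one: scene (318,138), top (285,270).
- The pink one: scene (435,122), top (152,238).

Only the dark-wood one fits, because blue and pink are excluded. The black-watch winder is at top (379,150) and the pale one at (473,170). The loupe is at top (263,214). Next I confirm it in a crop.

Run:
```python
from h import *
a=load('s0')['frame'][165:265,325:415,::-1];b=load('t0')['frame'][110:230,235:325,::-1]
a=cv2.resize(a,None,fx=4.4,fy=5.5*4.4/5.5,interpolation=cv2.INTER_CUBIC)
b=cv2.resize(b,None,fx=4.4,fy=4.4,interpolation=cv2.INTER_CUBIC)
c=np.zeros((528,a.shape[1]+b.shape[1],3),np.uint8);c[:a.shape[0],:a.shape[1]]=a;c[:,a.shape[1]:]=b
cv2.imwrite('pics/crop.png',c);print(c.shape,a.shape)
```

```text
(528, 792, 3) (440, 396, 3)
```

View pics/crop.png

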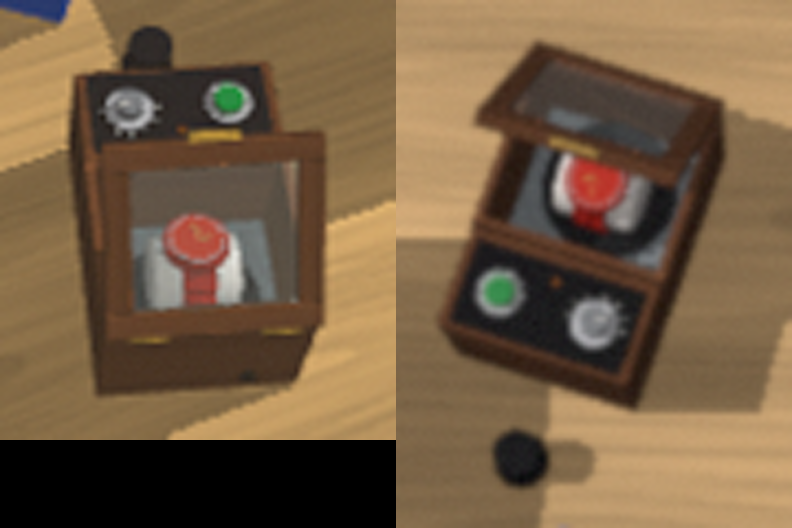

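The crop confirms it: dark wood, red watch, lid standing open. The green switch is at crop (229,99) in scene and (500,291) in top. Next I fit the winder's pose and lid angle from both views.

```bash
cat >> h.py <<'E'
def wpts(p,L):
    x,y,yaw,th=p;out=[]
    for l in L:
        if l[0]=='b': q=np.array(l[1:],float)
        else:
            _,r,yy,h=l; q=np.array([.09-r*np.cos(th)+h*np.sin(th),yy,.1+r*np.sin(th)+h*np.cos(th)])
        c,s=np.cos(yaw),np.sin(yaw); out.append([x+c*q[0]-s*q[1],y+s*q[0]+c*q[1],q[2]])
    return np.array(out)
E
python3 - <<'E'
from h import *
from scipy.optimize import least_squares
S=load('s0');T=load('t0')
M=[('b',-.068,.032,.104),('b',-.068,-.032,.107),('l',.123,0,.008),('b',-.1,.065,.095),('b',-.1,-.065,.095),('l',.12,.065,.01),('l',.12,-.065,.01),('l',0,.065,.01),('l',0,-.065,.01)]
t=np.array([(500,291),(595,323),(574,147),(443,322),(636,404),(478,120),(670,180),(543,42),(722,102)],float)
s=np.array([(229,99),(129,108),(216,136),(267,66),(77,76),(325,134),(104,146),(322,325),(105,333)],float)
t=(t-[396,0])/4.4-.39+[235,110]; s=s/4.4-.39+[325,165]
f=lambda p:np.r_[proj(T,wpts(p,M))-t,proj(S,wpts(p,M))-s]
c=ray(T,t[:2],.105);print(c)
r=least_squares(lambda p:f(p).ravel(),[c[0,0]+.05,c[0,1],0,.7],loss='soft_l1')
print(r.x,np.round(f(r.x),1).tolist())
print(wpts(r.x,[('b',-.068,.032,.104),('l',.112,0,.01),('l',.12,0,.01),('l',.0,0,0)]))
sw=wpts(r.x,M[:2]);print('sw top,scene',ray(T,t[:1],.104),ray(S,s[:1],.104),ray(T,t[1:2],.107),ray(S,s[1:2],.107),sw)
print('loupe',ray(T,[[(520-396)/4.4+234.6,457/4.4+109.6]],.038))
p=r.x.copy();p[3]=0;print('shut edge',wpts(p,[('l',.112,0,.01),('b',-.1,0,.1)]))
E
```

```text
[[0.50807586 0.3182039  0.105     ]
 [0.48900299 0.25687963 0.105     ]]
[ 0.56702496  0.26903801 -0.28973588  0.78591185] [[-0.2, -0.9], [-0.3, -1.5], [-0.1, 0.5], [-1.8, -0.3], [-1.9, -4.7], [-0.9, -1.8], [1.8, -0.7], [-1.4, -1.2], [0.9, -1.3], [-0.6, -0.8], [-0.3, -2.0], [-1.5, -1.1], [0.2, -1.8], [-1.6, -1.3], [-0.7, -0.9], [-1.4, -0.4], [-0.0, 0.0], [-0.1, 1.5]]
[[0.51100162 0.31913177 0.104     ]
 [0.5841975  0.26391844 0.18630407]
 [0.57877921 0.26553377 0.19196382]
 [0.65327371 0.24332509 0.1       ]]
sw top,scene [[0.50832307 0.31834408 0.104     ]] [[0.51404273 0.31947863 0.104     ]] [[0.48853717 0.25669125 0.107     ]] [[0.4991536  0.25603983 0.107     ]] [[0.51100162 0.31913177 0.104     ]
 [0.49271687 0.25779933 0.107     ]]
loupe [[0.41287955 0.30824965 0.038     ]]
shut edge [[0.54594194 0.27532339 0.11      ]
 [0.47119303 0.29760792 0.1       ]]
```

Emit:
send_rows:
  motion:
    - [[0,0,-0.0125,-0.16],[0,0,-0.0125,-0.16],[0,0,-0.0125,-0.16],[0,0,-0.0125,-0.16],[0,0,-0.0125,-0.16],[0,0,-0.0125,-0.16]]
  hand: -1

```text
time_s: 0.85
ee_pos: [0.1728, -0.5218, 0.3062]
eef_rot: [[0.282, 0.959, -0.0], [0.959, -0.282, 0.001], [0.001, -0.001, -1.0]]
wrist_force: [-0.4, 0.1, -0.4]
finger_gap: 0.0
grasp_force: 0.0
```

Emit:
send_rows:
  motion:
    - [[0.04,0.008,0,0],[0.05,0.01,0,0],[0.05,0.01,0,0],[0.05,0.01,0,0],[0.05,0.01,0,0],[0.05,0.01,0,0],[0.05,0.01,0,0],[0.05,0.01,0,0],[0.05,0.01,0,0],[0.05,0.01,0,0],[0.05,0.01,0,0],[0.05,0.01,0,0]]

```text
time_s: 2.35
ee_pos: [0.4556, 0.0109, 0.3061]
eef_rot: [[0.287, 0.958, -0.0], [0.958, -0.287, -0.0], [-0.0, -0.0, -1.0]]
wrist_force: [0.3, -0.3, -0.1]
finger_gap: -0.0004
grasp_force: 0.0
```

Emit:
send_rows:
  motion:
    - [[0.0465,0.0088,0,0],[0.0465,0.0088,0,0],[0.0465,0.0088,0,0],[0.0465,0.0088,0,0],[0.0465,0.0088,0,0],[0.0465,0.0088,0.01,0],[0,0,0.03,0],[0,0,0.03,0],[0,0,0,0]]

```text
time_s: 3.48
ee_pos: [0.5838, 0.2609, 0.2332]
eef_rot: [[0.287, 0.958, -0.006], [0.958, -0.287, -0.002], [-0.004, -0.005, -1.0]]
wrist_force: [-0.4, 0.9, 0.4]
finger_gap: 0.0001
grasp_force: 0.0
```

Run:
```python
from h import *
for f,(u,v) in (('s0',(376,187)),('t0',(258,176))):
    s=load(f);I=s['frame'].astype(int);m=(I[:,:,1]-np.maximum(I[:,:,0],I[:,:,2])).clip(0);m[m<30]=0
    w=np.zeros_like(m);w[v-8:v+9,u-8:u+9]=m[v-8:v+9,u-8:u+9];g=np.mgrid[:400,:640]
    px=[(g[1]*w).sum()/w.sum(),(g[0]*w).sum()/w.sum()];print(f,px,ray(s,[px],.103))
a=snap('scene','s1');cv2.imwrite('pics/c1.png',cv2.resize(a['frame'][90:290,260:460,::-1],(600,600),interpolation=cv2.INTER_CUBIC))
print(arm.read_state()['ee_pos'],arm.read_state()['q'])
```

```text
s0 [np.float64(376.66756393001344), np.float64(186.838043965904)] [[0.51272261 0.32026509 0.103     ]]
t0 [np.float64(257.9264538198404), np.float64(175.68757126567846)] [[0.50871321 0.31938945 0.103     ]]
[0.58496539 0.26107282 0.23529764] [3.04621351e-01 4.97610855e-01 8.03106104e-02 1.15654503e+00
 1.10421852e-05 2.16637982e+00]
```

View pics/c1.png

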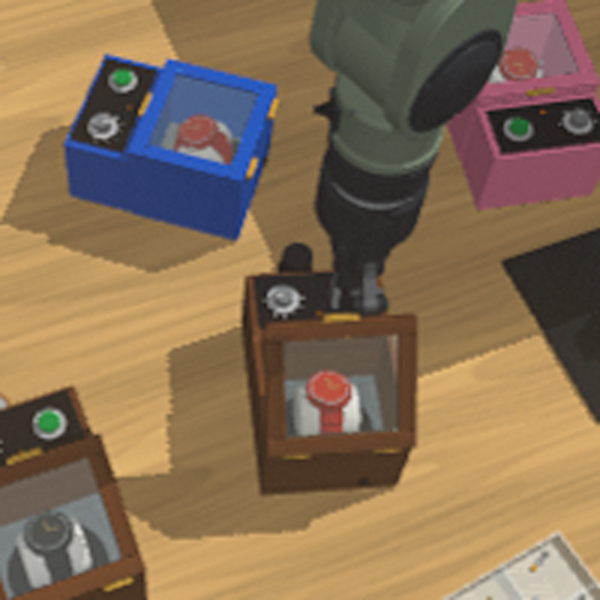

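The fingertips end near crop (362,310), just above the lid's front rail, with the lip at (342,318). I check this against the projected TCP.

Run:
```python
from h import *
s=load('s1');P=[[.585,.261,.2353]]
print((proj(s,P)-[260,90])*3)
p=[.567,.269,-.29,.786]
for th in (.6,.7,.786,.85):
    p[3]=th;print(th,((proj(s,wpts(p,[('l',.12,0,.01),('l',.123,0,.008)]))-[260,90])*3).tolist(),wpts(p,[('l',.12,0,.01)]))
```

```text
[[341.49490071 298.13300148]]
0.6 [[332.4659327604345, 310.93381997495936], [331.9017254050362, 307.32357273314403]] [[0.56374786 0.26997048 0.17601045]]
0.7 [[334.93988232467467, 313.6977097878692], [334.4170049284506, 309.84988160018736]] [[0.57146648 0.26766714 0.18495454]]
0.786 [[337.13148640579635, 317.2279488792699], [336.65046694611357, 313.20344497601144]] [[0.57876109 0.26549034 0.19197068]]
0.85 [[338.7905739936069, 320.5487485633598], [338.3444555805393, 316.411358506453]] [[0.58455007 0.26376283 0.19675348]]
```

Run:
```python
from h import *
s=load('s1');a=s['frame'][160:210,340:400,::-1];a=cv2.resize(a,(720,600),interpolation=cv2.INTER_CUBIC)
for q in proj(s,[[.585,.261,.2353],[.585,.261,.2753]]): cv2.circle(a,tuple(int(v) for v in (q-[340,160]+.5)*12),5,(0,0,255),-1)
cv2.imwrite('pics/c2.png',a)
```

```text
(no output)
```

View pics/c2.png

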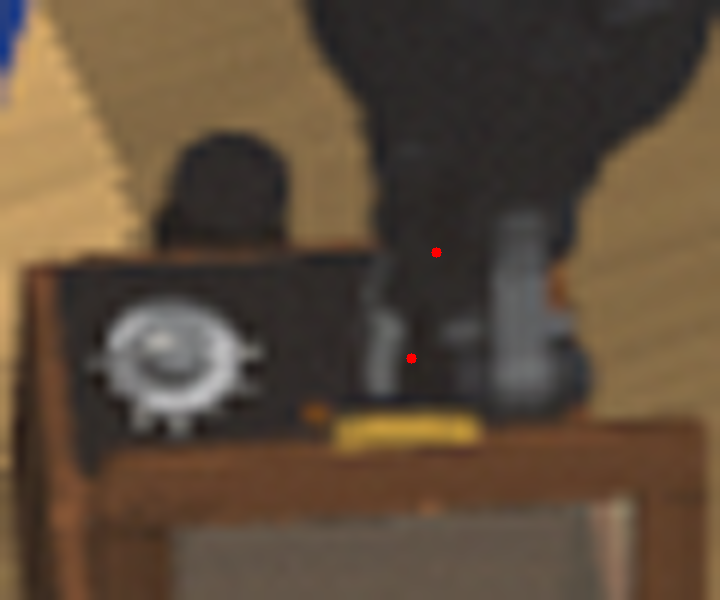

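Run:
```python
from h import *
s=load('s1');R=np.array(s['R']);print('cam',-R.T@np.array(s['t']))
o=np.array([.585,.261,.2353]);X=np.array([.287,.958,0]);Y=np.array([.958,-.287,0])
f=lambda P:((proj(s,P)-[340,160]+.5)*12).round().tolist()
for z in (0,.04): print(z,f([o+a*X+b*Y+[0,0,z] for a in (-.011,.011) for b in (-.015,.015)]))
print('switch',f([[.5107,.3198,.104]]))
```

```text
cam [ 1.02033104 -0.05048995  1.08872973]
0 [[348.0, 299.0], [368.0, 426.0], [455.0, 293.0], [477.0, 419.0]]
0.04 [[370.0, 192.0], [391.0, 321.0], [481.0, 185.0], [503.0, 314.0]]
switch [[441.0, 320.0]]
```

The tip footprint projects to (350–490, 295–420) in that crop, which agrees with the dark finger ends above the rail. The lid is 130 mm wide, so there is margin to descend gently.

Emit:
send_rows:
  motion:
    - [[0,0,0.012,0],[0,0,0.012,0],[0,0,0.006,0],[0,0,0.006,0],[0,0,0.006,0],[0,0,0,0]]

```text
time_s: 4.28
ee_pos: [0.5857, 0.2613, 0.1938]
eef_rot: [[0.287, 0.958, -0.001], [0.958, -0.287, -0.0], [-0.0, -0.0, -1.0]]
wrist_force: [-0.9, -0.1, 0.1]
finger_gap: 0.0
grasp_force: 0.0
```

Emit:
send_rows:
  motion:
    - [[0,0,0.006,0],[0,0,0.006,0],[0,-0.004,0.006,0],[0,-0.005,0.006,0],[0,-0.005,0.006,0],[0,-0.004,0.006,0],[0,-0.003,0.006,0],[0,-0.003,0.006,0],[0,0,0,0]]

```text
time_s: 5.4
ee_pos: [0.5622, 0.2682, 0.1456]
eef_rot: [[0.287, 0.958, -0.001], [0.958, -0.287, -0.0], [-0.001, -0.001, -1.0]]
wrist_force: [0.3, -0.0, 0.7]
finger_gap: 0.0
grasp_force: 0.0
```

Emit:
send_rows:
  motion:
    - [[0,-0.003,0.006,0],[0,-0.002,0.006,0],[0,-0.002,0.006,0],[0,-0.001,0.005,0],[0,-0.001,0.005,0],[0,0,0.003,0],[0,0,0,0],[0,0,0,0]]

```text
time_s: 6.4
ee_pos: [0.5544, 0.2707, 0.1153]
eef_rot: [[0.287, 0.958, 0.0], [0.958, -0.287, -0.0], [-0.0, 0.0, -1.0]]
wrist_force: [0.2, 0.3, -0.3]
finger_gap: 0.0002
grasp_force: 0.0
```

Emit:
send_rows:
  motion:
    - [[0,0,0.002,0],[0,0,0.0015,0],[0,0,0.001,0],[0,0,0.001,0],[0,0,0,0],[0,0,0,0]]

```text
time_s: 7.15
ee_pos: [0.5542, 0.2709, 0.11]
eef_rot: [[0.287, 0.958, 0.0], [0.958, -0.287, 0.0], [0.0, 0.0, -1.0]]
wrist_force: [-1.8, 0.2, 3.3]
finger_gap: 0.0001
grasp_force: 1.7
```

The tip stops at z = 0.110, the shut lid height, with 3.3 N. I raise it, move above the switch and look.

Emit:
send_rows:
  motion:
    - [[0,0,-0.01,0],[0,0,-0.03,0],[0,0,-0.03,0],[0.011,-0.018,0,0],[0.012,-0.019,0,0],[0.011,-0.019,0,0],[0,0,0,0],[0,0,0,0]]

```text
time_s: 8.15
ee_pos: [0.5099, 0.3197, 0.1793]
eef_rot: [[0.286, 0.958, -0.0], [0.958, -0.286, -0.001], [-0.001, -0.0, -1.0]]
wrist_force: [-0.3, 0.1, -0.5]
finger_gap: -0.0001
grasp_force: 0.0
```

Run:
```python
from h import *
s=snap('scene','s2');T=snap('top','t2');e=arm.read_state()['ee_pos'];print(e)
a=cv2.resize(s['frame'][150:250,330:430,::-1],(600,600),interpolation=cv2.INTER_CUBIC)
p=[.567,.269,-.29,0]
for q in proj(s,[e,[.5107,.3198,.104],*wpts(p,[('l',.12,.065,.01),('l',.12,-.065,.01)])]): cv2.circle(a,tuple(int(v) for v in (q-[330,150]+.5)*6),3,(0,0,255),-1)
cv2.imwrite('pics/c3.png',a)
```

```text
[0.5105531  0.31919151 0.1795115 ]
```

View pics/c3.png

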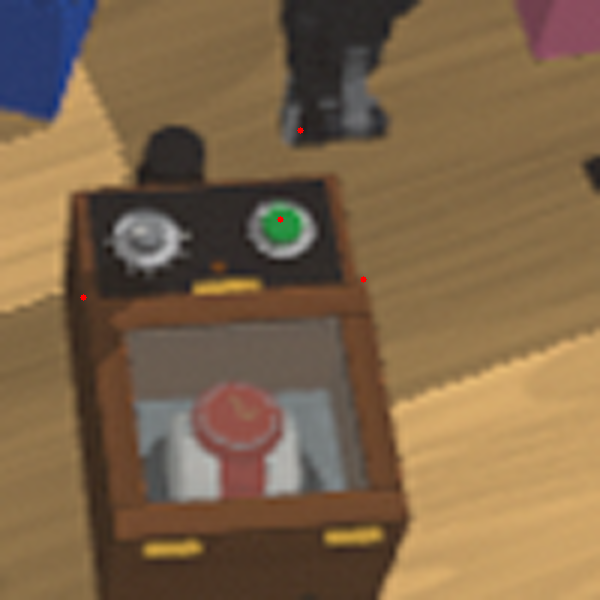

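The lid is shut and the switch is still out at crop (283,228). The fingertip looks about 6 px right of its projected TCP (300,130), so I check that before pressing.

Run:
```python
from h import *
s=load('s2');T=load('t2');S0=load('s0');st=arm.read_state();e=np.array(st['ee_pos']);R=np.array(st['eef_rot'])
I=s['frame'].astype(int);m=(I[:,:,1]-np.maximum(I[:,:,0],I[:,:,2])).clip(0);m[m<30]=0
w=np.zeros_like(m);w[178:198,367:388]=m[178:198,367:388];g=np.mgrid[:400,:640]
px=[(g[1]*w).sum()/w.sum(),(g[0]*w).sum()/w.sum()];print(px,ray(s,[px],.103))
def crop(s,c,pts,k=8,h=37):
    u,v=c;a=s['frame'][max(v-h,0):v+h,max(u-h,0):u+h,::-1];o=[max(u-h,0),max(v-h,0)];a=cv2.resize(a,None,fx=k,fy=k,interpolation=cv2.INTER_CUBIC)
    for i,q in enumerate(proj(s,pts)): cv2.circle(a,tuple(int(x) for x in (q-o+.5)*k),3,(0,0,255) if i%2==0 else (255,0,255),-1)
    o=np.zeros((592,592,3),np.uint8);o[:a.shape[0],:a.shape[1]]=a[:592,:592];return o
q=lambda e,R:[e+R@np.array([a,b,c]) for a in(-.011,.011) for b in (-.015,.015) for c in (0,-.06)]
A=crop(s,(388,165),[e]+q(e,R));
e0=np.array([.1728,-.5216,.2306]);R0=np.array([[.949,.314,0],[.314,-.949,0],[0,0,-1]])
B=crop(S0,(37,140),[e0,e0+[0,0,.06]]+[e0+R0@np.array([0,b,-.013]) for b in (-.0425,.0425)])
cv2.imwrite('pics/c4.png',cv2.resize(np.hstack([A,B]),(800,400)))
```

```text
[np.float64(376.6696074106749), np.float64(186.83722981914426)] [[0.51272221 0.32027162 0.103     ]]
```

View pics/c4.png

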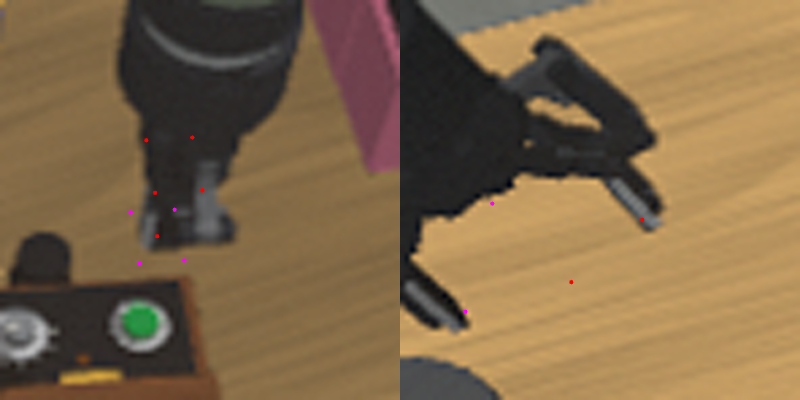

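The winder has not moved (same switch centroid). To settle the tip offset I go low over the switch, where parallax is small, and look from both cameras.

Emit:
send_rows:
  motion:
    - [[0,0,0.02,0],[0,0,0.02,0],[0,0,0.017,0],[0,0,0,0],[0,0,0,0],[0,0,0,0]]

```text
time_s: 9.0
ee_pos: [0.511, 0.3197, 0.1237]
eef_rot: [[0.287, 0.958, 0.001], [0.958, -0.287, 0.001], [0.001, 0.001, -1.0]]
wrist_force: [0.3, 0.4, -0.0]
finger_gap: -0.0002
grasp_force: 0.0
```

Run:
```python
from h import *
s=snap('scene','s3');T=snap('top','t3');st=arm.read_state();e=np.array(st['ee_pos']);R=np.array(st['eef_rot']);print(e)
def crop(s,c,pts,k=10,h=30):
    u,v=c;o=[u-h,v-h];a=cv2.resize(s['frame'][v-h:v+h,u-h:u+h,::-1],None,fx=k,fy=k,interpolation=cv2.INTER_CUBIC)
    a=cv2.convertScaleAbs(a,alpha=1.7,beta=15)
    for i,q in enumerate(proj(s,pts)): cv2.circle(a,tuple(int(x) for x in (q-o+.5)*k),4,(0,0,255) if i==0 else (255,0,255),-1)
    return a
P=[e]+[e+R@np.array([a,b,0]) for a in(-.011,.011) for b in (-.015,.015)]
cv2.imwrite('pics/c5.png',cv2.resize(np.hstack([crop(s,(378,180),P),crop(T,(262,176),P)]),(800,400)))
```

```text
[0.51083579 0.31966838 0.1235461 ]
```

View pics/c5.png

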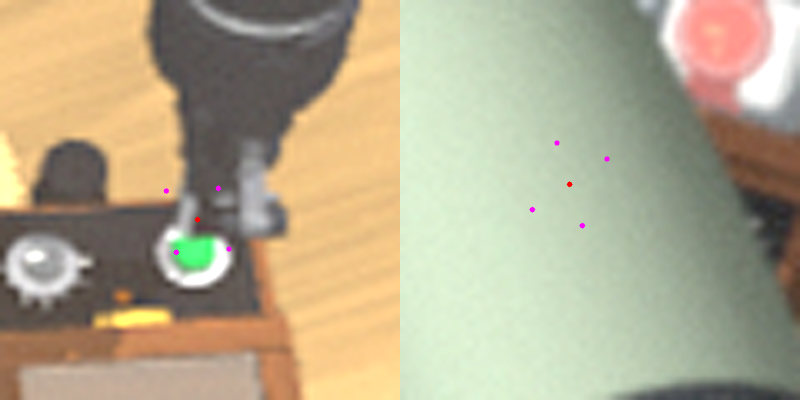

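The dark finger end sits right over the switch: tip edge at crop x 185–240, switch centre at (195,255), within about 2 px of the prediction. I press slowly and watch the force.

Emit:
send_rows:
  motion:
    - [[0,0,0.01,0],[0,0,0.007,0],[0,0,0.002,0],[0,0,0.0015,0],[0,0,0.0015,0],[0,0,0,0]]

```text
time_s: 9.85
ee_pos: [0.5105, 0.3195, 0.1007]
eef_rot: [[0.287, 0.958, 0.0], [0.958, -0.287, 0.0], [0.0, 0.0, -1.0]]
wrist_force: [0.4, -0.0, -0.3]
finger_gap: 0.0001
grasp_force: 0.0
```

Emit:
send_rows:
  motion:
    - [[0,0,0.001,0],[0,0,0.001,0],[0,0,0.0005,0],[0,0,0.0005,0],[0,0,0,0],[0,0,0,0]]

```text
time_s: 10.6
ee_pos: [0.5108, 0.3196, 0.099]
eef_rot: [[0.287, 0.958, 0.001], [0.958, -0.287, 0.001], [0.001, 0.001, -1.0]]
wrist_force: [-2.6, -0.9, 8.9]
finger_gap: -0.0001
grasp_force: 4.6
```

It bottomed at z = 0.099 with 8.9 N, which is full travel. I draw back and check.

Emit:
send_rows:
  motion:
    - [[0,0,0,0],[0,0,0,0],[0,0,-0.01,0],[0,0,-0.03,0],[0,0,-0.05,0],[0,0,-0.05,0],[-0.05,-0.01,-0.03,0],[-0.05,-0.01,0,0],[-0.05,-0.01,0,0],[-0.05,-0.01,0,0],[0,0,0,0],[0,0,0,0]]

```text
time_s: 12.1
ee_pos: [0.4154, 0.1395, 0.2683]
eef_rot: [[0.287, 0.958, 0.002], [0.958, -0.287, 0.001], [0.001, 0.001, -1.0]]
wrist_force: [-0.4, -0.3, 0.3]
finger_gap: 0.0002
grasp_force: 0.0
```

Run:
```python
from h import *
s=snap('scene','s4');s0=load('s0')
I=s['frame'].astype(int);m=(I[:,:,1]-np.maximum(I[:,:,0],I[:,:,2])).clip(0);m[m<30]=0
w=np.zeros_like(m);w[178:198,367:388]=m[178:198,367:388];g=np.mgrid[:400,:640]
print((g[1]*w).sum()/w.sum(),(g[0]*w).sum()/w.sum(),'want +5mm drop:',proj(s,[[.5127,.3203,.103],[.5127,.3203,.098]]).tolist())
cv2.imwrite('pics/c6.png',cv2.resize(s['frame'][100:340,110:430,::-1],(800,600)))
```

```text
376.4703832752613 187.59532105525136 want +5mm drop: [[376.67544727920864, 186.8279121374551], [376.4541958697607, 187.75380534340093]]
```

View pics/c6.png

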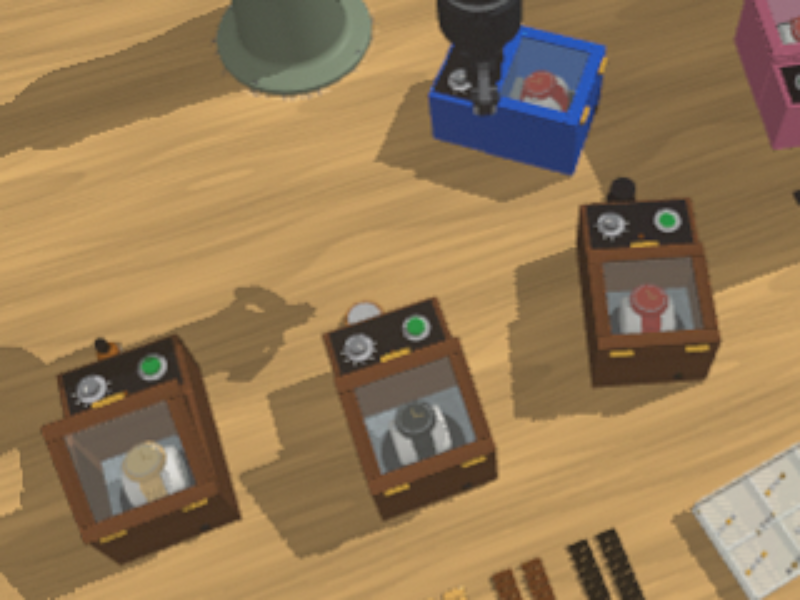

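The red winder's lid is shut at crop (650,295). Its switch centroid dropped 0.77 px, about 4.2 mm, and the press bottomed at 0.099 m, its full-in height. The other winders and small things look unmoved and the arm is clear.

```bash
python3 -c "
from station import arm
print(arm.hand_in())"
```

```text
the job is handed in; nothing more can be done
None
```

I shut the lid over the red-wood watch, pressed its green switch to the bottom of its travel, drew the arm clear and handed the job in at about 12 s; no verdict came back.

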